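# Open the tight storage jar, braced in the condiment caddy

## Robot

A 6-joint arm with a two-finger parallel gripper is mounted at the origin on a cart in front of the work surface, level with it; the furniture and walls round the work are solid. World frame = base frame: x ahead of the robot, y to its left, z up, the work surface at z = 0. Lengths are in m, angles in rad, forces in N, time in s.
With the tool pointing down it reaches from about 0.35 to 0.775 m from the base axis. Payload 5.5 kg.
Tool frame: the origin (TCP) lies on the centre line of the jaws, within the pads' length; the fingertips stand 11 mm ahead of it and the grasp point (between the pads) lies 8 mm behind it; z points along the fingers, y is the line along which they close (so a half turn about z gives the same grasp; the last joint's range is limited). The gripper opens to 85 mm and grips with 20 to 120 N. Pads are 22 mm wide; open, the fingers measure 114 mm over their backs; the gripper's body (76 mm by 85 mm) begins 54 mm behind the grasp point. The pads swing forward as they close: fully open they stand 13 mm farther back than shut.
Start: joints at [0.975, 0.313, 0.046, 1.304, 0, 1.431], TCP at [0.253, 0.516, 0.242] pointing down, gripper open.
Joint ranges: [-2.76, 2.76], [-0.86, 1.69], [-1.03, 1.26], [-2.2, 2.34], [-1.47, 1.5], [-3.14, 3.14]. Speed limits (rad/s): [2.57, 2.57, 3.14, 3.14, 3.14, 3.14].

## Interface

Orientations are given as a unit quaternion [w, x, y, z].
In Python, from workcell import get_state, eyes, env gives the robot as it stands.
- The arm moves only by the shell command python3 -m inch 'ROWS' [OPENING] [FORCE]. ROWS is JSON, one flat list of numbers, 4 for each row, row after row: the shift along the tool's x, y, z in cm, then the turn about the tool's z in rad. A call has exactly 5 rows; each row shifts and turns the commanded pose from where the row before left it, along the tool's axes as they then stand; what a row does not reach is not made up. A row lasts 1/12 s, in which the tool goes at most 41.7 mm and 7.16 degrees, less where a joint would pass 70% of its speed; a pose out of reach is approached as far as the arm can. A call is refused whole if a number of a shift passes 4.17 or a number of a turn 0.125, either way. A call with a gripper value outside its range is refused whole. OPENING is the opening, from -1 (shut) to 1 (fully open), set as the call begins (- or left out, the last holds). The fingers move at their own pace and stop on an object; FORCE is the grip in N (left out, the last holds). Time passes only in rows, so rows that do not move let the fingers close, or fill a call up. It gives the time, the measured TCP pose, the force, the opening and the grip force at its end, in the units of the state.
- get_state(): the state, without advancing time (a new reading comes with each control period).
- eyes.read_camera(name): name is "scene" or "top"; returns the picture (384x512x3 uint8, red, green, blue); there is no depth.
- eyes.camera_info(name): a dict with "fovy" (degrees; the focal length in pixels is half the picture's height over the tangent of half this angle, whatever the lens; pixels are square), "cx", "cy" (the principal point, pixels), "D" ([k1, k2, p1, p2, k3] as OpenCV has them; the pictures are not rectified), "xyz" and "orientation" of the camera in the world. Camera axes: x right, y down, z forward; pixel columns grow to the right and rows downward; lengths in m; the calibration is good to about 2 mm. A picture is of the moment at which its call begins. camera_info takes no time and is no camera call.
- env.hand_in(): hands the job in; it is judged then, once.
The state is a dict: "clock": time; "joint_pos": joint angles; "qvel": joint speeds; "tau": joint torques, N m; "tcp_pos": TCP position; "orientation": TCP orientation; "wrist_force": force on the tool from outside, world axes, zero at the start; "ft_torque": the same for the moment, N m; "finger_gap": finger opening in m; "grip_force": force on a finger pad.
Only numpy, scipy, OpenCV 4.12 (cv2) and the standard library are available. Lean on these libraries where they do the work, as an engineer would, in place of code of your own. Each camera call takes 0.05 s, during which the arm holds its last target. There are 200 camera calls.

## Task

Set the square glass jar upright in the empty cell of the wooden caddy, put down and not dropped, so that the cell keeps it from turning; then unscrew its tight lid anticlockwise until the threads let go and lift it off, leaving the jar standing fully down in its cell. Finish while still holding the lid: level and still, a few centimetres straight above the jar's mouth, ready for refilling. Leave the other two jars in the caddy upright in their cells and do not shift the tin or the lemon.

Things in the scene. Friction and masses are not known exactly. Their poses are not given: they have to be found in the camera images.
- jar: Square storage jar of clear glass, 66 x 66 mm with rounded corners, 0.32 kg; origin at the centre of its underside, z up, x and y square to its sides. The straight sides end at z = 108 mm, a round neck above them. With its lid on it is 134 mm high. It may be carried by the closed lid or by its sides. Loose on the worktop it would turn with the lid.
- lid: Round fluted steel screw lid on the jar, 62 mm across, 16 mm high, 35 g; origin on its axis at the lower edge of its skirt, z up. Closed, it lies 118 mm above the jar's underside, its x axis 0 to 0.2 rad anticlockwise (from above) of the jar's. A sprung seal (about 16 N) keeps it tight: it takes about 0.5 N m to turn. Once free it is pushed up 1 mm and lifts straight off.
- caddy: Wooden caddy, 86 x 242 mm, 64 mm high: a row of three square cells 70 x 70 mm along its y axis, 78 mm from centre to centre, walls 8 mm thick, inner floor 10 mm above the worktop; it stands on rubber feet and does not move. Origin at the centre of its underside. Two cells hold a jar each; any one of the three may be the empty one.
- empty_cell: Thin round cork liner, 62 mm across, on the floor of the caddy's empty cell; origin at its centre, 10 mm above the worktop, axes along the cell's walls. The jar has 2 mm of play on each side of this cell and may go in any of its four ways round.
- mustard: Round jar with a black cap, 65 mm across, 94 mm high, standing in another cell of the caddy; origin at the centre of its underside.
- spice: Slim round spice jar, 45 mm across, 106 mm high, standing in another cell of the caddy; origin at the centre of its underside.
- tin: Food tin, 75 mm across, 110 mm high, standing loose on the worktop on the other side of the caddy from the jar; origin at the centre of its underside.
- lemon: Lemon, 77 x 51 x 52 mm, lying on the worktop; origin at its underside.
- lid_grip (a point): Point on the lid's axis at mid height, 8 mm above its lower edge: the height to grip it. Fingers reaching 20 mm below the lid's top clear the other jars in the caddy.
- jar_mouth (a point): Centre of the jar's rim, 130.5 mm above its underside. Three thread lands on the neck hold three lugs of the lid: turned anticlockwise the lid is free once its x axis is 1.15 to 1.6 rad past the jar's, then the next thread stops it; clockwise it is blocked. Jar play in the cell adds up to 0.17 rad. Turning 1.4 rad from the start frees it every time, in one grasp or several.

How it is judged:
On the way:
1. the jar stands fully down and upright in the empty cell, its lid still on (horizontal distance between jar and empty_cell below 0.006 m and z of jar in the frame of empty_cell below 0.003 m and angle between jar's own z axis and vertical below 0.06 rad and z of lid in the frame of jar below 0.121 m), for 0.2 s.
At the end, for the whole second after the job is handed in: Jar upright in the empty cell (6 mm of centre, 3 mm of floor), untouched; lid held by the fingers alone, at rest, level within 0.2 rad, within 20 mm of the jar's axis, its lower edge 5 to 70 mm above the rim; the other two jars upright on the floor of their cells (horizontal distance between jar and empty_cell below 0.006 m and z of jar in the frame of empty_cell below 0.003 m and angle between jar's own z axis and vertical below 0.06 rad and z of lid in the frame of jar between 0.136 and 0.2 m and horizontal distance between lid and jar below 0.02 m and angle between each of lid, mustard, spice's own z axis and vertical below 0.2 rad and contact force between the fingers and lid above 2 N and contact force between each of lid, the arm and jar below 0.2 N and linear speed of each of lid, jar below 0.02 m/s and z of each of mustard, spice in the frame of caddy below 0.014 m); the arm keeps its last pose, push and grip.
It fails at once if the jar was let fall instead of put down (linear speed of jar above 0.4 m/s and contact force between the fingers and jar below 0.3 N and contact force between the fingers and lid below 0.3 N).
It fails at once if the jar was tipped over (angle between jar's own z axis and vertical above 0.7 rad).
It fails at once if a jar in the caddy was knocked over or pulled out of its cell (angle between any of mustard, spice's own z axis and vertical above 0.5 rad or distance of any of mustard, spice from where it was at the start of the episode above 0.05 m).
It fails at once if the tin or the lemon was shifted (distance of any of tin, lemon from where it was at the start of the episode above 0.03 m).
It also fails if it takes over 54 s, if anything falls off the work surface, if the arm or the gripper's body presses on something with over 40 N, if the wrist force passes 120 N, or if a joint passes its speed limit or range.

## Working session

There is one attempt and no reset: what is moved stays moved. The work goes in short steps, Python scripts to look and compute and a shell command to move; the robot and the scene stay as the last step left them, time stands still between calls to the robot, and variables do not carry over. Pictures are saved under pics/ and viewed, at most 10 in all, crops included, and the job is handed in when it is done.

```bash
ls; mkdir -p pics
python3 - <<'E'
from workcell import get_state, eyes, env
import cv2
for n in("scene","top"):
    cv2.imwrite(f"pics/{n}0.png",eyes.read_camera(n)[:,:,::-1]); print(eyes.camera_info(n))
s=get_state();print(s)
E
```

```text
pics
{'fovy': 51.057588271510255, 'cx': 249.5193452891237, 'cy': 195.62064103954972, 'D': array([-0.13934138,  0.        ,  0.        ,  0.        ,  0.        ]), 'xyz': array([0.50422825, 0.80529397, 1.23932892]), 'orientation': array([ 0.00546295,  0.00348099,  0.95375041, -0.30052986])}
{'fovy': 45.049498490798555, 'cx': 257.09479773150537, 'cy': 190.04983013848988, 'D': array([-0.0584699,  0.       ,  0.       ,  0.       ,  0.       ]), 'xyz': array([0.32554994, 0.01345316, 1.52075862]), 'orientation': array([ 0.05104512, -0.69698521,  0.71357503, -0.04915982])}
{'clock': 0.1, 'joint_pos': array([9.75394115e-01, 3.13939613e-01, 4.51239207e-02, 1.30359760e+00,
       2.05878548e-05, 1.43119728e+00]), 'qvel': array([ 0.00044827, -0.00334847,  0.0026643 , -0.00117419,  0.00134728,
       -0.00063674]), 'tau': array([ 2.20329872e-03, -4.81726348e+01,  2.99244136e+01,  1.26996651e-02,
       -1.23633549e-04, -5.23778056e-06]), 'tcp_pos': array([0.25287035, 0.51594429, 0.24150269]), 'orientation': array([-3.00081660e-04,  2.25933797e-01,  9.74142323e-01, -7.50800759e-04]), 'wrist_force': array([ 0.28520268, -0.33633802,  0.56095578]), 'ft_torque': array([-0.03733063,  0.0289856 , -0.0271815 ]), 'grip_force': 0.0, 'finger_gap': 0.08575827697019967}
```

View pics/scene0.png

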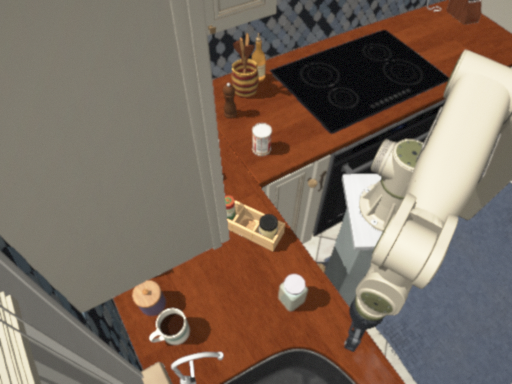

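View pics/top0.png

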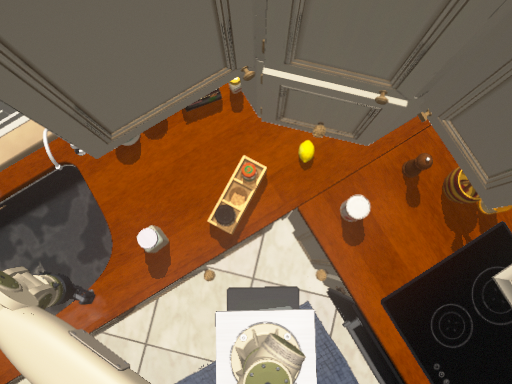

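The top view shows the jar at about (152,239), and the caddy with corners near (245,156), (267,166), (234,233) and (208,222). Its middle cell at about (238,194) is empty. The tin is at (355,208) and the lemon at (306,152). I'll enlarge the jar and caddy.

```bash
cat > h.py <<'E'
from workcell import get_state, eyes, env
import cv2, numpy as np
from scipy.spatial.transform import Rotation as R
def cam(n):
    c=eyes.camera_info(n); f=192/np.tan(np.radians(c['fovy']/2))
    K=np.array([[f,0,c['cx']],[0,f,c['cy']],[0,0,1]])
    return K,np.array(c['D']),np.array(c['xyz']),R.from_quat(c['orientation'],scalar_first=True).as_matrix()
def ray(n,uv,z):
    K,D,p,M=cam(n)
    u=cv2.undistortPoints(np.array(uv,float).reshape(-1,1,2),K,D).reshape(-1,2)
    d=np.c_[u,np.ones(len(u))]@M.T
    return p+d*((z-p[2])/d[:,2])[:,None]
def proj(n,P):
    K,D,p,M=cam(n)
    return cv2.projectPoints((np.array(P,float).reshape(-1,3)-p)@M,np.zeros(3),np.zeros(3),K,D)[0].reshape(-1,2)
E
python3 - <<'E'
import cv2,numpy as np
t=cv2.imread('pics/top0.png');s=cv2.imread('pics/scene0.png')
r=lambda a,x,y,w,h:cv2.resize(a[y:y+h,x:x+w],None,fx=6,fy=6,interpolation=cv2.INTER_CUBIC)
a=np.hstack([r(t,200,150,75,90)[:, :],np.zeros((540,5,3),np.uint8),r(t,130,215,55,90)])
b=np.hstack([r(s,215,190,75,65),r(s,272,262,50,65)])
cv2.imwrite('pics/c1.png',a);cv2.imwrite('pics/c2.png',b)
E
```

```text
(no output)
```

View pics/c1.png

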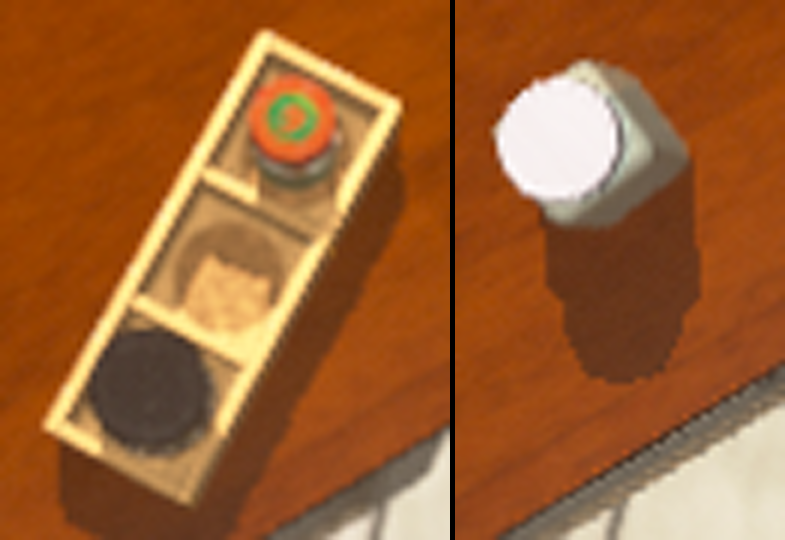

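View pics/c2.png

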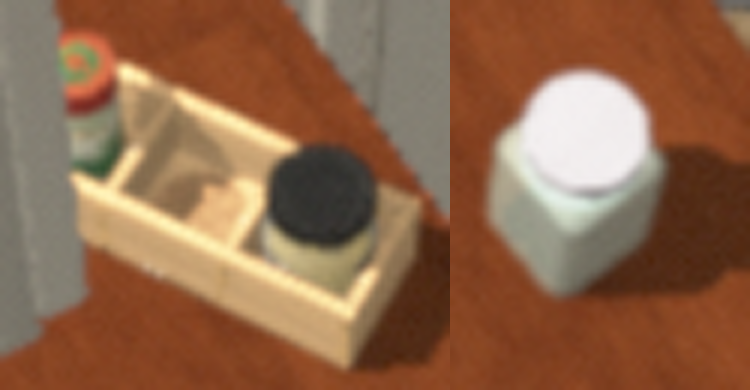

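Run:
```python
from h import *
from scipy.optimize import least_squares as ls
t=lambda x,y:((x+.5)/6-.5+200,(y+.5)/6-.5+150)
tj=lambda x,y:((x-455+.5)/6-.5+130,(y+.5)/6-.5+215)
sc=lambda x,y:((x+.5)/6-.5+215,(y+.5)/6-.5+190)
sj=lambda x,y:((x-450+.5)/6-.5+272,(y+.5)/6-.5+262)
loc=np.array([[.043,.121],[-.043,.121],[-.043,-.121],[.043,-.121]])
P=ray('top',[t(265,30),t(402,103),t(190,503),t(45,428)],.064)[:,:2]
# sort to rectangle: try both cyclic orders
best=min((ls(lambda q:(loc[list(o)]@np.array([[np.cos(q[2]),np.sin(q[2])],[-np.sin(q[2]),np.cos(q[2])]])+q[:2]-P).ravel(),[*P.mean(0),y0]) for o in([0,1,2,3],[3,2,1,0]) for y0 in(-.5,.5,2.5,-2.5)),key=lambda r:r.cost)
print('caddy top',P,best.x,best.fun)
print('scene front corners',ray('scene',[sc(352,330),sc(420,200)],.064))
print('lid top/scene',ray('top',[tj(557,137)],.134),ray('scene',[sj(587,130)],.134))
print('jar bottom scene',ray('scene',[sj(490,215),sj(562,298),sj(655,240)],0),'top rightcorner',ray('top',[tj(688,160)],0))
print('upper corners', ray('scene',[sj(497,145),sj(572,222),sj(664,165)],.105), ray('top',[tj(655,147)],.105))
print('merk',ray('top',[t(293,118)],.116),ray('top',[t(150,390)],.104),'tin',ray('top',[(357,208)],.11))
```

```text
caddy top [[ 0.64977554  0.05514272]
 [ 0.6082041  -0.01720101]
 [ 0.39803133  0.09922991]
 [ 0.43906585  0.17484398]] [0.5237692  0.0780039  1.05974701] [ 5.64702288e-04  1.18692385e-03  7.41603938e-05 -1.48128231e-03
 -8.33162625e-04  4.48248356e-04  1.94299944e-04 -1.53889888e-04]
scene front corners [[0.43868216 0.18060851 0.064     ]
 [0.39706132 0.09784195 0.064     ]]
lid top/scene [[0.38812514 0.34929637 0.134     ]] [[0.38500274 0.34669915 0.134     ]]
jar bottom scene [[0.42564267 0.33929142 0.        ]
 [0.38947482 0.38605375 0.        ]
 [0.33796208 0.35481198 0.        ]] top rightcorner [[0.38013898 0.30957932 0.        ]]
upper corners [[0.4273345  0.34202771 0.105     ]
 [0.39218502 0.38299306 0.105     ]
 [0.34464036 0.35399013 0.105     ]] [[0.3833145  0.30603068 0.105     ]]
merk [[0.59161446 0.0401323  0.116     ]] [[0.45418753 0.11644041 0.104     ]] tin [[ 0.46412464 -0.29015654  0.11      ]]
```

```bash
cat >> h.py <<'E'
def go(x,y,z,yaw=None):
    "remaining shift in tool axes (cm) and turn (tool z, rad) to TCP x,y,z with tool-y yaw"
    s=get_state(); M=R.from_quat(s['orientation'],scalar_first=True).as_matrix()
    d=M.T@(np.array([x,y,z])-s['tcp_pos'])*100
    a=np.arctan2(M[1,1],M[0,1])
    print('shift cm',d.round(2),'yaw',round(a,3),'turn',None if yaw is None else round(-((yaw-a+np.pi/2)%np.pi-np.pi/2),3),'q6',s['joint_pos'][5].round(2),'t',s['clock'],'tilt',M[:,2].round(4))
E
m='python3 -m inch'
$m '[-2.94,-1.52,0,0, -2.94,-1.52,0,0, -2.94,-1.52,0,0, -2.94,-1.52,0,0, -2.94,-1.52,0,0]' 0.46 80
$m '[-2.94,-1.52,0,0, -2.94,-1.52,0,0, -2.94,-1.52,0,0, -2.94,-1.52,0,0, -2.94,-1.52,0,0]'
$m '[0,0,2,0.1175, 0,0,2,0.1175, 0,0,2,0.1175, 0,0,2,0.1175, 0,0,2,0.1175]'
$m '[0,0,2,0.1175, 0,0,2,0.1175, 0,0,2,0.1175, 0,0,2,0.1175, 0,0,2,0.1175]'
python3 -c "
from h import *
go(.386,.347,.125,-.06)"
```

```text
clock: 0.52
tcp_pos: [0.352, 0.382, 0.2419]
orientation: [-0.0, 0.226, 0.974, -0.0]
wrist_force: [0.9, 0.6, 0.3]
finger_gap: 0.0625
grip_force: 0.0
clock: 0.93
tcp_pos: [0.4506, 0.2489, 0.242]
orientation: [-0.0, 0.226, 0.974, -0.0]
wrist_force: [0.0, 0.4, -0.8]
finger_gap: 0.0625
grip_force: 0.0
clock: 1.35
tcp_pos: [0.4499, 0.25, 0.141]
orientation: [-0.0, 0.501, 0.865, -0.0]
wrist_force: [0.4, 0.9, -0.2]
finger_gap: 0.0625
grip_force: 0.0
clock: 1.77
tcp_pos: [0.4498, 0.2503, 0.0411]
orientation: [-0.0, 0.73, 0.683, -0.0]
wrist_force: [-0.3, -0.6, -0.6]
finger_gap: 0.0625
grip_force: 0.0
shift cm [ 9.23 -7.01 -8.39] yaw -0.066 turn -0.006 q6 1.99 t 1.7667 tilt [-6.e-04 -2.e-04 -1.e+00]
```

```bash
m='python3 -m inch'
$m '[0,0,1,0, 0,0,1,0, 0,0,0.5,0, 0,0,0,0, 0,0,0,0]' |grep -E 'tcp|wrist'
$m '[0,0,0.15,0, 0,0,0.05,0, 0,0,0,0, 0,0,0,0, 0,0,0,0]'|grep -E 'tcp|wrist'
$m '[0,0,0.1,0, 0,0,0.05,0, 0,0,0,0, 0,0,0,0, 0,0,0,0]'|grep -E 'tcp|wrist'
$m '[0,0,0.1,0, 0,0,0.05,0, 0,0,0,0, 0,0,0,0, 0,0,0,0]'|grep -E 'tcp|wrist'
```

```text
tcp_pos: [0.4505, 0.2506, 0.0177]
wrist_force: [-0.4, 0.6, -0.5]
tcp_pos: [0.4504, 0.2505, 0.0156]
wrist_force: [0.3, -0.1, -0.7]
tcp_pos: [0.4502, 0.2504, 0.0138]
wrist_force: [0.2, 0.2, -0.2]
tcp_pos: [0.4502, 0.2504, 0.0123]
wrist_force: [0.0, -0.9, 0.9]
```

```bash
m='python3 -m inch'
$m '[0,0,0.1,0, 0,0,0.05,0, 0,0,0,0, 0,0,0,0, 0,0,0,0]'|grep -E 'tcp|wrist'
$m '[0,0,0.1,0, 0,0,0.05,0, 0,0,0,0, 0,0,0,0, 0,0,0,0]'|grep -E 'tcp|wrist'
```

```text
tcp_pos: [0.4502, 0.2505, 0.0108]
wrist_force: [-0.3, 0.0, -0.4]
tcp_pos: [0.4502, 0.2505, 0.0093]
wrist_force: [0.3, -0.2, -0.3]
```

```bash
m='python3 -m inch'
$m '[0,0,0.1,0, 0,0,0.05,0, 0,0,0,0, 0,0,0,0, 0,0,0,0]'|grep -E 'tcp|wrist'
$m '[0,0,0.1,0, 0,0,0.05,0, 0,0,0,0, 0,0,0,0, 0,0,0,0]'|grep -E 'tcp|wrist'
```

```text
tcp_pos: [0.4502, 0.2504, 0.0078]
wrist_force: [0.2, -0.4, 0.6]
tcp_pos: [0.4502, 0.2505, 0.0063]
wrist_force: [0.8, -0.2, -0.1]
```

```bash
m='python3 -m inch'
$m '[0,0,0.1,0, 0,0,0.05,0, 0,0,0,0, 0,0,0,0, 0,0,0,0]'|grep -E 'tcp|wrist'
```

```text
tcp_pos: [0.4504, 0.2505, 0.0054]
wrist_force: [-1.6, -1.1, 5.2]
```

```bash
m='python3 -m inch'
$m '[0,0,-4.1,0, 0,0,-4.1,0, 0,0,-4.1,0, 0,0,-4.1,0, 0,0,-4.1,0]' 1 >/dev/null
$m '[3,-2.3,0,0, 3,-2.3,0,0, 3.1,-2.35,0,0, 0,0,0,0, 0,0,0,0]' |grep -E 'tcp|gap'
python3 - <<'E'
from h import *
go(.3866,.348,.118,-.06)
im=[eyes.read_camera(n)[:,:,::-1] for n in('scene','top')]
p=get_state()['tcp_pos'];a=proj('scene',p)[0];b=proj('top',p)[0];print(a,b)
c=[]
for i,u in zip(im,((292,292),(153,238))):
    x,y=u; c.append(cv2.resize(i[y-32:y+33,x-32:x+33],None,fx=6,fy=6,interpolation=cv2.INTER_CUBIC))
cv2.imwrite('pics/d1.png',np.hstack(c))
E
```

```text
tcp_pos: [0.385, 0.3468, 0.2098]
finger_gap: 0.0854
shift cm [0.13 0.15 9.18] yaw -0.056 turn 0.004 q6 2.2 t 6.35 tilt [ 2.e-04 -0.e+00 -1.e+00]
[296.15402814 272.14974259] [141.61090053 236.95756637]
```

View pics/d1.png

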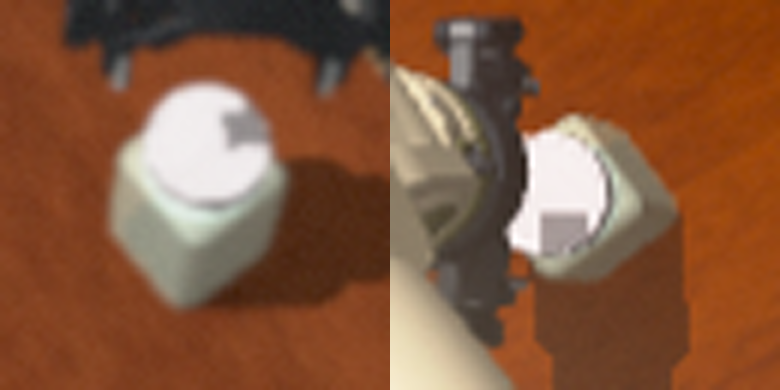

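Both views show the open jaws straddling the lid, and the jar's yaw is unchanged. I'll centre the lid with a light pinch at 90° first, then take the real grasp.

```bash
m='python3 -m inch'
$m '[0.13,0.15,2,-0.12, 0,0,0,-0.12, 0,0,0,-0.12, 0,0,0,-0.12, 0,0,0,-0.12]' >/dev/null
$m '[0,0,0,-0.12, 0,0,0,-0.12, 0,0,0,-0.12, 0,0,0,-0.12, 0,0,0,-0.12]' >/dev/null
$m '[0,0,0,-0.12, 0,0,0,-0.12, 0,0,0,-0.12, 0,0,0,0, 0,0,0,0]' 
python3 -c "
from h import *
go(.3866,.348,.118,1.51)"
```

```text
clock: 7.7
tcp_pos: [0.3887, 0.3456, 0.1896]
orientation: [-0.0, 0.038, 0.999, -0.0]
wrist_force: [0.7, 0.5, -0.1]
finger_gap: 0.0857
grip_force: 0.0
shift cm [0.22 0.23 7.16] yaw 1.494 turn -0.016 q6 0.65 t 7.7 tilt [-1.e-04 -3.e-04 -1.e+00]
```

```bash
m='python3 -m inch'
$m '[0.22,0.23,1.6,0, 0,0,2.2,0, 0,0,2.2,0, 0,0,1.16,0, 0,0,0,0]' | grep -E 'tcp|wrist'
$m '[0,0,0,0, 0,0,0,0, 0,0,0,0, 0,0,0,0, 0,0,0,0]' -1 20 | grep -E 'tcp|gap|grip|wrist'
$m '[0,0,0,0, 0,0,0,0, 0,0,0,0, 0,0,0,0, 0,0,0,0]' 1 20 | grep -E 'tcp|gap|grip|wrist'
python3 -c "
from h import *
go(.3866,.348,.118,1.51)"
```

```text
tcp_pos: [0.3844, 0.3474, 0.1153]
wrist_force: [0.3, -0.8, -0.3]
tcp_pos: [0.3865, 0.3494, 0.1193]
wrist_force: [-1.0, -1.0, 3.4]
finger_gap: 0.0615
grip_force: 22.7
tcp_pos: [0.3858, 0.3491, 0.1182]
wrist_force: [-0.6, 0.1, 0.1]
finger_gap: 0.0855
grip_force: 0.0
shift cm [-0.09 -0.11  0.02] yaw 1.5 turn -0.01 q6 0.65 t 8.95 tilt [-1.e-04  1.e-04 -1.e+00]
```

```bash
m='python3 -m inch'
$m '[0,0,0,0.12, 0,0,0,0.12, 0,0,0,0.12, 0,0,0,0.12, 0,0,0,0.12]' >/dev/null
$m '[0,0,0,0.12, 0,0,0,0.12, 0,0,0,0.12, 0,0,0,0.12, 0,0,0,0.12]' >/dev/null
$m '[0,0,0,0.12, 0,0,0,0.12, 0,0,0,0.12, 0,0,0,0, 0,0,0,0]' >/dev/null
python3 -c "
from h import *
go(.386,.3494,.118,-.06)"
```

```text
shift cm [0.03 0.02 0.01] yaw -0.057 turn 0.003 q6 2.21 t 10.2 tilt [-1.e-04  0.e+00 -1.e+00]
```

```bash
m='python3 -m inch'
$m '[0,0,0,0, 0,0,0,0, 0,0,0,0, 0,0,0,0, 0,0,0,0]' -1 90 | grep -E 'tcp|gap|grip|wrist'
$m '[0,0,0,0, 0,0,0,0, 0,0,-0.5,0, 0,0,-1,0, 0,0,-1.5,0]' | grep -E 'tcp|gap|grip|wrist'
$m '[0,0,-2,0, 0,0,-2,0, 0,0,-1.5,0, 0,0,-1,0, 0,0,0,0]' | grep -E 'tcp|gap|grip|wrist'
python3 - <<'E'
from h import *
go(.386,.3494,.118,-.06)
im=[eyes.read_camera(n)[:,:,::-1] for n in('scene','top')]
p=get_state()['tcp_pos'];c=[]
for i,n in zip(im,('scene','top')):
    x,y=proj(n,p-[0,0,.05])[0].astype(int); print(x,y); c.append(cv2.resize(i[y-32:y+33,x-32:x+33],None,fx=6,fy=6,interpolation=cv2.INTER_CUBIC))
cv2.imwrite('pics/d2.png',np.hstack(c))
E
```

```text
tcp_pos: [0.3858, 0.3493, 0.1188]
wrist_force: [-1.6, 0.1, 5.4]
finger_gap: 0.0599
grip_force: 96.0
tcp_pos: [0.3847, 0.3482, 0.1473]
wrist_force: [0.2, 1.0, -2.9]
finger_gap: 0.0595
grip_force: 97.5
tcp_pos: [0.3869, 0.3498, 0.2157]
wrist_force: [0.8, -0.0, -3.2]
finger_gap: 0.0601
grip_force: 97.8
shift cm [-0.06 -0.12  9.77] yaw -0.06 turn 0.0 q6 2.21 t 11.45 tilt [ 0.0034  0.0021 -1.    ]
295 280
144 237
```

View pics/d2.png

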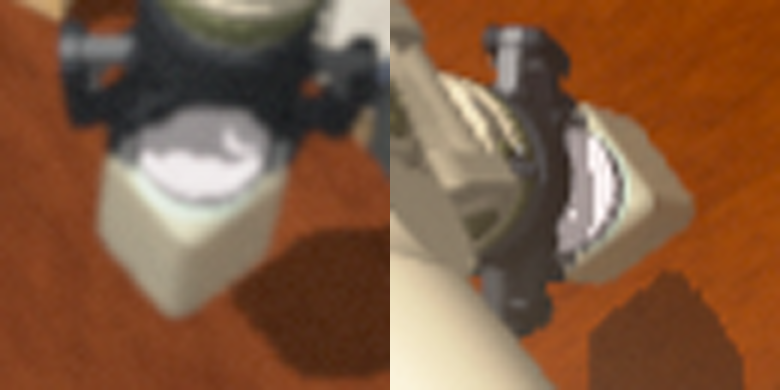

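The jar hangs upright from the lid. In the crop its near bottom corner is at about (175,320), the left one at (98,230) and the right one at (270,250). In the top view the corner is at (692,208).

Run:
```python
from h import *
S=lambda x,y:(295-32+(x+.5)/6-.5,280-32+(y+.5)/6-.5)
T=lambda x,y:(144-32+(x-390+.5)/6-.5,237-32+(y+.5)/6-.5)
p=get_state()['tcp_pos'];zb=p[2]-.1188
for z,s,t in((zb,[(98,230),(175,320),(270,250)],[(692,208)]),(zb+.106,[(110,165),(183,248),(285,172)],[(648,190)])):
    P=np.r_[ray('scene',[S(*a) for a in s],z),ray('top',[T(*a) for a in t],z)]-p
    print(P[:,:2].round(4),(np.degrees(np.arctan2(P[:,1],P[:,0]))%90).round(1),np.hypot(P[:,0],P[:,1]).round(4))
```

```text
[[ 0.0423 -0.0109]
 [ 0.0062  0.0372]
 [-0.0437  0.0012]
 [-0.0025 -0.0377]] [75.6 80.5 88.4 86.2] [0.0437 0.0377 0.0437 0.0377]
[[ 0.0425  0.0002]
 [ 0.011   0.0417]
 [-0.0387  0.005 ]
 [ 0.0022 -0.0387]] [ 0.3 75.2 82.6  3.2] [0.0425 0.0431 0.039  0.0388]
```

```bash
cat > fit.py <<'E'
from h import *
from scipy.optimize import minimize
def model(c,yaw,r,z0):
    b=33e-3-r; a=np.linspace(0,2*np.pi,33)
    q=np.concatenate([np.c_[sx*b+r*np.cos(a),sy*b+r*np.sin(a)] for sx in(1,-1) for sy in(1,-1)])
    C,S_=np.cos(yaw),np.sin(yaw); q=q@np.array([[C,S_],[-S_,C]])+c
    return np.r_[np.c_[q,np.full(len(q),z0)],np.c_[q,np.full(len(q),z0+.104)]]
def render(n,P):
    u=proj(n,P); m=np.zeros((384*4,512*4),np.uint8)
    cv2.fillConvexPoly(m,cv2.convexHull(((u+.5)*4-.5).astype(np.float32)).round().astype(np.int32),255)
    return cv2.resize(m,(512,384),interpolation=cv2.INTER_AREA)/255.
p=get_state()['tcp_pos']; z0=p[2]-.1188
D={}
for n in('scene','top'):
    i=eyes.read_camera(n); np.save(f'pics/{n}_l.npy',i); h=cv2.cvtColor(i,cv2.COLOR_RGB2HSV).astype(float)
    m=render(n,model(p[:2],.65,.01,z0)); R0=cv2.dilate(m,np.ones((9,9)))>0
    # soft mask from saturation
    inner=cv2.erode(m,np.ones((9,9)))>.9; outer=R0&(cv2.dilate(m,np.ones((3,3)))<.01)
    bright=h[...,2]>70
    top=render(n,np.r_[model(p[:2],.65,.01,z0+.104),model(p[:2],.65,.01,z0+.2)]); top=cv2.dilate(top,np.ones((5,5)))>0
    si=np.median(h[...,1][inner&bright]); so=np.median(h[...,1][outer&~top]); print(n,si,so)
    s=np.clip((so-h[...,1])/(so-si),0,1); D[n]=(s,R0&~top)
for names in(('scene',),('top',),('scene','top')):
    f=lambda q:sum(((render(n,model(p[:2]+np.array(q[:2])/1e3,q[2],.01,z0))-D[n][0])[D[n][1]]**2).sum() for n in names)
    g=min((minimize(f,[dx,dy,y],method='Nelder-Mead',options=dict(initial_simplex=np.array([[dx,dy,y],[dx+3,dy,y],[dx,dy+3,y],[dx,dy,y+.1]]))) for dx,dy,y in((0,0,.65),(1,-2,.55),(-1,2,.75))),key=lambda r:r.fun)
    print(names,g.x.round(3),g.fun)
s=get_state()['orientation'];M=R.from_quat(s,scalar_first=True).as_matrix();print('tcp',p,'tooly',np.arctan2(M[1,1],M[0,1]))
E
python3 fit.py
```

```text
scene 15.0 190.0
top 24.0 227.0
('scene',) [-0.239 -7.039  0.628] 19.591309653273075
('top',) [1.67  3.885 0.635] 17.250501914505286
('scene', 'top') [ 0.391 -1.329  0.638] 80.87218865275703
tcp [0.38582412 0.34900927 0.21299547] tooly -0.06001093197079543
```

```bash
m='python3 -m inch'
$m '[0,0,-1.2,-0.06, 0,0,-1.2,-0.09, 0,0,-1.3,-0.09, 0,0,0,-0.09, 0,0,0,-0.09]' | grep -E 'tcp|wrist'
python3 -c "
from h import *
go(.5238,.078,.25,.367)"
```

```text
tcp_pos: [0.3858, 0.349, 0.2498]
wrist_force: [-1.4, 0.2, -2.5]
shift cm [-3.024e+01  3.230e+00 -1.000e-02] yaw 0.364 turn -0.003 q6 1.79 t 12.0667 tilt [-3.e-04 -2.e-04 -1.e+00]
```

```bash
m='python3 -m inch'
$m '[-0.8,0.1,0,0, -1.8,0.2,0,0, -2.6,0.28,0,0, -2.8,0.3,0,0, -2.8,0.3,0,0]' | grep -E 'tcp|wrist'
$m '[-2.8,0.3,0,0, -2.8,0.3,0,0, -2.8,0.3,0,0, -2.8,0.3,0,0, -2.8,0.3,0,0]' | grep -E 'tcp|wrist'
$m '[-2.6,0.27,0,0, -1.8,0.2,0,0, -1,0.1,0,0, 0,0,0,0, 0,0,0,0]' | grep -E 'tcp|wrist'
$m '[0,0,1,0, 0,0,1.2,0, 0,0,1.2,0, 0,0,1,0, 0,0,0.5,0]' | grep -E 'tcp|wrist'
$m '[0,0,0,0, 0,0,0,0, 0,0,0,0, 0,0,0,0, 0,0,0,0]' | grep -E 'tcp|wrist'
python3 - <<'E'
from h import *
go(.5238,.078,.2,.367)
im=[eyes.read_camera(n)[:,:,::-1] for n in('scene','top')]
p=get_state()['tcp_pos'];c=[]
for i,n in zip(im,('scene','top')):
    np.save(f'pics/{n}_c.npy',i)
    x,y=proj(n,p-[0,0,.1])[0].astype(int); print(x,y); c.append(cv2.resize(i[y-45:y+45,x-32:x+33],None,fx=6,fy=6,interpolation=cv2.INTER_CUBIC))
cv2.imwrite('pics/d3.png',np.hstack(c))
E
```

```text
tcp_pos: [0.4347, 0.2507, 0.2491]
wrist_force: [-0.0, 0.3, -3.3]
tcp_pos: [0.4981, 0.1245, 0.2491]
wrist_force: [-0.3, 1.2, -2.6]
tcp_pos: [0.5221, 0.0778, 0.2494]
wrist_force: [-0.5, 0.7, -3.7]
tcp_pos: [0.5211, 0.079, 0.1992]
wrist_force: [-0.1, -0.1, -2.7]
tcp_pos: [0.5231, 0.0779, 0.2019]
wrist_force: [-0.5, 0.1, -3.5]
shift cm [-0.02  0.07  0.19] yaw 0.36 turn -0.007 q6 1.21 t 14.15 tilt [ 1.4e-03  1.0e-04 -1.0e+00]
247 212
236 192
```

View pics/d3.png

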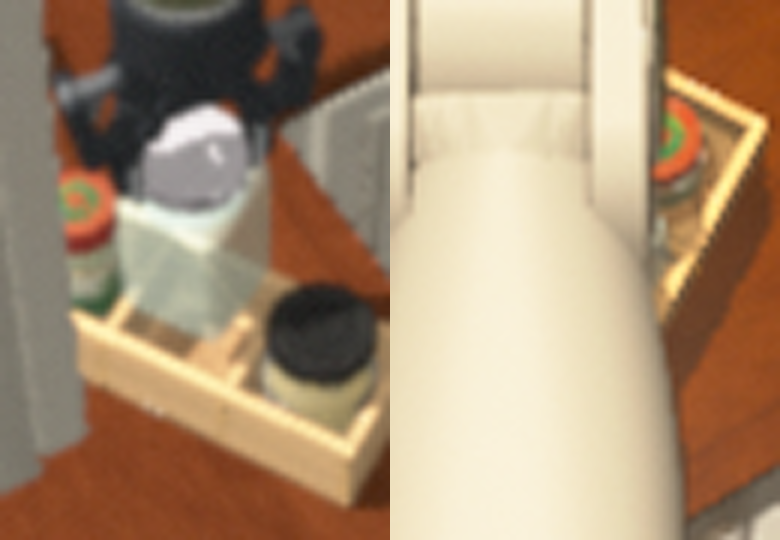

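Scene view: the jar hangs over the middle cell, with its near bottom corner at about (207,335) in the crop. The arm blocks the top view. I'll descend by feel.

```bash
m='python3 -m inch'
$m '[0,0.07,0.5,0, 0,0,0.5,0, 0,0,0.4,0, 0,0,0,0, 0,0,0,0]' | grep -E 'tcp|wrist'
$m '[0,0,0.15,0, 0,0,0.15,0, 0,0,0.1,0, 0,0,0,0, 0,0,0,0]' | grep -E 'tcp|wrist'
$m '[0,0,0.15,0, 0,0,0.15,0, 0,0,0.1,0, 0,0,0,0, 0,0,0,0]' | grep -E 'tcp|wrist'
python3 -c "
from h import *
go(.5238,.078,.2,.367);print(get_state()['ft_torque'])"
```

```text
tcp_pos: [0.5229, 0.0781, 0.1866]
wrist_force: [-0.7, 0.2, -3.5]
tcp_pos: [0.5233, 0.0781, 0.1832]
wrist_force: [0.4, -0.2, -4.3]
tcp_pos: [0.5232, 0.0781, 0.1791]
wrist_force: [0.2, 0.7, -3.0]
shift cm [-0.03  0.05 -2.09] yaw 0.36 turn -0.007 q6 1.21 t 15.5 tilt [-2.e-04  0.e+00 -1.e+00]
[0.00968446 0.02213614 0.05340567]
```

```bash
m='python3 -m inch'
$m '[0,0,0.2,0, 0,0,0.2,0, 0,0,0.1,0, 0,0,0,0, 0,0,0,0]' | grep -E 'tcp|wrist'
$m '[0,0,0.2,0, 0,0,0.2,0, 0,0,0.1,0, 0,0,0,0, 0,0,0,0]' | grep -E 'tcp|wrist'
python3 -c "
from h import *
go(.5238,.078,.2,.367);print(get_state()['ft_torque'])"
```

```text
tcp_pos: [0.5232, 0.0782, 0.1741]
wrist_force: [-0.1, -0.5, -3.5]
tcp_pos: [0.5232, 0.0781, 0.1691]
wrist_force: [0.5, -0.2, -3.1]
shift cm [-0.03  0.05 -3.09] yaw 0.36 turn -0.007 q6 1.21 t 16.3333 tilt [-2.e-04  1.e-04 -1.e+00]
[-0.01411543 -0.0085699  -0.00934529]
```

```bash
m='python3 -m inch'
$m '[0,0,0.3,0, 0,0,0.4,0, 0,0,0.4,0, 0,0,0.4,0, 0,0,0.3,0]' | grep -E 'tcp|wrist'
$m '[0,0,0.4,0, 0,0,0.4,0, 0,0,0.4,0, 0,0,0.3,0, 0,0,0,0]' | grep -E 'tcp|wrist'
$m '[0,0,0.2,0, 0,0,0.1,0, 0,0,0,0, 0,0,0,0, 0,0,0,0]' | grep -E 'tcp|wrist'
python3 -c "
from h import *
go(.5238,.078,.1288,.367);print(get_state()['ft_torque'])"
```

```text
tcp_pos: [0.523, 0.0781, 0.1504]
wrist_force: [-0.3, -1.1, -3.0]
tcp_pos: [0.5228, 0.0781, 0.1353]
wrist_force: [-1.0, 0.0, -4.7]
tcp_pos: [0.5234, 0.0782, 0.1334]
wrist_force: [-0.5, 1.3, -3.1]
shift cm [-0.03  0.03  0.46] yaw 0.36 turn -0.007 q6 1.21 t 17.5833 tilt [ 3.e-04  1.e-04 -1.e+00]
[ 0.01230759 -0.00467274 -0.01825597]
```

```bash
m='python3 -m inch'
$m '[0,0,0.2,0, 0,0,0.1,0, 0,0,0,0, 0,0,0,0, 0,0,0,0]' | grep -E 'tcp|wrist'
$m '[0,0,0.1,0, 0,0,0.05,0, 0,0,0,0, 0,0,0,0, 0,0,0,0]' | grep -E 'tcp|wrist'
$m '[0,0,0.05,0, 0,0,0.05,0, 0,0,0,0, 0,0,0,0, 0,0,0,0]' | grep -E 'tcp|wrist'
```

```text
tcp_pos: [0.5233, 0.0781, 0.1302]
wrist_force: [0.6, 0.3, -3.5]
tcp_pos: [0.5234, 0.0781, 0.129]
wrist_force: [-0.5, 0.7, 0.3]
tcp_pos: [0.5235, 0.0781, 0.1288]
wrist_force: [-3.0, -0.7, 7.2]
```

```bash
m='python3 -m inch'
$m '[0,0,0,-0.05, 0,0,0,-0.1, 0,0,0,-0.1, 0,0,0,-0.1, 0,0,0,-0.1]' | grep -E 'tcp|wrist|grip|ori'
python3 -c "
from h import *
go(.5234,.0781,.1288,1.76);print(get_state()['ft_torque'])"
$m '[0,0,0,-0.1, 0,0,0,-0.1, 0,0,0,-0.1, 0,0,0,-0.1, 0,0,0,-0.1]' | grep -E 'tcp|wrist|grip|ori'
python3 -c "
from h import *
go(.5234,.0781,.1288,1.76);print(get_state()['ft_torque'])"
```

```text
tcp_pos: [0.5236, 0.0782, 0.1287]
orientation: [0.001, 0.369, 0.929, 0.0]
wrist_force: [-2.5, -0.3, 5.9]
grip_force: 99.0
shift cm [ 0.   -0.02 -0.01] yaw 0.814 turn -0.946 q6 0.75 t 19.25 tilt [ 1.3e-03  3.0e-04 -1.0e+00]
[ 0.1121843   0.46014839 -0.29660477]
tcp_pos: [0.5234, 0.0783, 0.1288]
orientation: [0.0, 0.128, 0.992, 0.0]
wrist_force: [-4.4, 0.4, 8.5]
grip_force: 99.4
shift cm [-0.01 -0.02  0.  ] yaw 1.314 turn -0.446 q6 0.25 t 19.6667 tilt [ 9.e-04  5.e-04 -1.e+00]
[ 0.11637059  0.72876158 -0.27010009]
```

```bash
m='python3 -m inch'
$m '[0,0,0,-0.1, 0,0,0,-0.1, 0,0,0,-0.1, 0,0,0,-0.1, 0,0,0,-0.05]' | grep -E 'tcp|wrist|grip|ori'
$m '[0,0,0,0, 0,0,0,0, 0,0,0,0, 0,0,0,0, 0,0,0,0]' | grep -E 'tcp|wrist|grip|ori'
python3 -c "
from h import *
go(.5234,.0781,.1288,1.76);print(get_state()['ft_torque'])"
```

```text
tcp_pos: [0.5234, 0.0781, 0.1293]
orientation: [0.001, -0.097, 0.995, -0.0]
wrist_force: [-4.6, -0.7, 9.9]
grip_force: 99.5
tcp_pos: [0.5237, 0.0781, 0.1293]
orientation: [0.001, -0.095, 0.996, -0.0]
wrist_force: [-4.4, -0.4, 9.6]
grip_force: 99.5
shift cm [0.03 0.01 0.05] yaw 1.76 turn 0.0 q6 -0.19 t 20.5 tilt [ 2.e-03 -2.e-04 -1.e+00]
[-0.06846119  0.78695827 -0.01380085]
```

```bash
m='python3 -m inch'
$m '[0,0,-0.1,0, 0,0,-0.1,0, 0,0,-0.1,0, 0,0,0,0, 0,0,0,0]' | grep -E 'tcp|wrist|grip|ori'
$m '[0,0,-0.1,0, 0,0,-0.1,0, 0,0,-0.1,0, 0,0,0,0, 0,0,0,0]' | grep -E 'tcp|wrist|grip|ori'
python3 -c "
from h import *
go(.5234,.0781,.165,1.76);print(get_state()['ft_torque'])"
```

```text
tcp_pos: [0.5233, 0.0781, 0.1306]
orientation: [-0.0, -0.094, 0.996, -0.0]
wrist_force: [-0.5, -0.6, -0.1]
grip_force: 98.4
tcp_pos: [0.5233, 0.0782, 0.1338]
orientation: [0.0, -0.094, 0.996, 0.0]
wrist_force: [-1.2, -0.7, -1.3]
grip_force: 98.4
shift cm [-0.   -0.01 -3.12] yaw 1.76 turn 0.0 q6 -0.19 t 21.3333 tilt [ 2.e-04  1.e-04 -1.e+00]
[-0.10193803  0.15707817 -0.01857137]
```

```bash
m='python3 -m inch'
$m '[0,0,-0.4,0, 0,0,-0.5,0, 0,0,-0.6,0, 0,0,-0.6,0, 0,0,-0.6,0]' | grep -E 'tcp|wrist'
$m '[0,0,-0.5,0, 0,0,-0.4,0, 0,0,-0.2,0, 0,0,0,0, 0,0,0,0]' | grep -E 'tcp|wrist'
$m '[0,0,0,0, 0,0,0,0, 0,0,0,0, 0,0,0,0, 0,0,0,0]' | grep -E 'tcp|wrist|grip'
python3 - <<'E'
from h import *
go(.5234,.0781,.171,1.76)
i=eyes.read_camera('scene')[:,:,::-1]
p=get_state()['tcp_pos'];x,y=proj('scene',p-[0,0,.08])[0].astype(int);print(x,y)
cv2.imwrite('pics/d4.png',cv2.resize(i[y-45:y+45,x-40:x+40],None,fx=6,fy=6,interpolation=cv2.INTER_CUBIC))
E
```

```text
tcp_pos: [0.5237, 0.0782, 0.1617]
wrist_force: [-0.0, 0.6, 0.5]
tcp_pos: [0.5233, 0.0782, 0.1717]
wrist_force: [0.5, 0.4, 0.3]
tcp_pos: [0.5232, 0.0781, 0.1716]
wrist_force: [0.0, 0.2, -0.4]
grip_force: 98.4
shift cm [-0.02 -0.01  0.06] yaw 1.76 turn -0.0 q6 -0.19 t 22.5833 tilt [-3.e-04  1.e-04 -1.e+00]
247 214
```

View pics/d4.png

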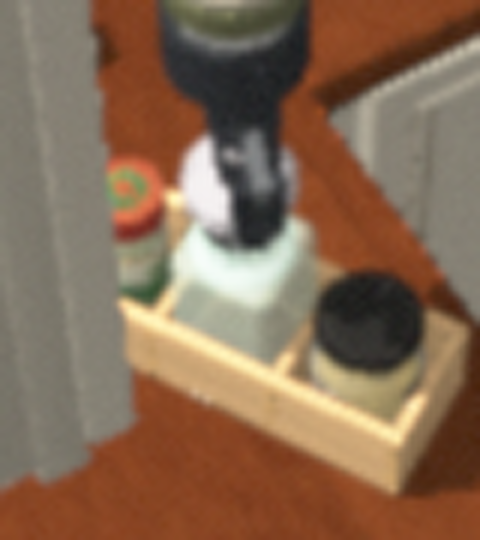

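The jar is seated in the middle cell at about (245,290) in the crop. The lid is held above its mouth at about (240,190), and the other two jars are upright. Wrist force is close to zero, so the lid is clear of the jar.

```bash
python3 -c "
from workcell import env
print(env.hand_in())"
```

```text
the job is handed in; nothing more can be done
None
```

The job is handed in (no verdict came back): the jar is seated in the caddy's middle cell, and the unscrewed lid is held level about 3 cm above its mouth, with the other jars upright and nothing else touched.

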